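# Tuck the spare spot plate under the plate holder's roller

## Robot

A 6-joint arm with a two-finger parallel gripper is mounted at the origin on the work surface. World frame = base frame: x ahead of the robot, y to its left, z up, the work surface at z = 0. Lengths are in m, angles in degrees, forces in N, time in s.
With the tool pointing down it reaches from about 0.375 to 0.9 m from the base axis. Payload 3.1 kg.
Tool frame: the origin (TCP) lies on the mounting face of the last link; the fingertips stand 173 mm ahead of it and the grasp point (between the pads) lies 155 mm ahead of it; z points along the fingers, y is the direction in which the jaws open and shut (so a half turn about z gives the same grasp; the last joint's range is limited). The gripper opens to 85 mm and grips with 20 to 120 N. Pads are 22 mm wide; open, the fingers measure 114 mm over their backs; the gripper's body (76 mm by 85 mm) begins 54 mm behind the grasp point. The pads swing forward as they close: fully open they stand 13 mm farther back than shut.
Start: joints at [-76.404, 30.224, 82.088, -0, 67.689, -10.227], TCP at [0.252, -0.572, 0.405] pointing down, gripper open.
Joint ranges: [-176.69, 176.69], [-43.24, 126.21], [12.49, 139.97], [-82, 262], [0, 151.66], [-163.58, 163.58]. Speed limits (degrees/s): [159.86, 159.86, 180, 180, 180, 180].

## Interface

Orientations are given as a 3x3 rotation matrix whose columns are the frame's x, y, z axes.
In Python, from rig import bot gives the robot as it stands. The module is installed in compiled form; this text tells all that it offers.
- The arm moves only by the tool jog_arm, never from a script. Its arguments are lists of equal length, an entry for each row: "linear": the shift along the tool's x, y, z in mm, a list of three; "twist": the turn about the tool's z in rad; "hand": the gripper's target within -1 to 1 (shut at 1, half-way at 0, fully open at -1). In form: {"linear": [[x, y, z], ...], "twist": [twist, ...], "hand": [hand, ...]}. A call has 1 to 8 rows; each row is the pose to reach, as a shift and turn from the pose commanded when the call began, along the tool's axes at that moment; what a row does not reach only later rows make up. A row lasts 1/10 s, in which the tool goes at most 50 mm and 8.59 degrees, less where a joint would pass 70% of its speed; a pose out of reach is approached as far as the arm can. A call with a gripper value outside its range is refused whole. The fingers move at their own pace and stop on an object; "force" is the grip in N (left out, the last holds). Time passes only in rows, so rows that repeat a pose let the fingers close. It gives the time, the measured TCP pose, the force and the opening at its end, in the units of the state.
- bot.get_obs(): the state, without advancing time (a new reading comes with each control period).
- bot.grab_frame(name): name is "side" or "top"; returns a dict with "pixels" (400x640x3 uint8, red, green, blue), "camera_matrix" (3x3 intrinsics, pixels), "k1" (the pictures are not rectified: a ray, as slopes to the right and down, at radius r is drawn at 1 + k1 r^2 times it, then the intrinsics apply), "world_from_camera" (4x4, takes a point from camera to world coordinates). Camera axes: x right, y down, z forward; pixel columns grow to the right and rows downward; lengths in m; the calibration is good to about 2 mm. A picture is of the moment at which its call begins. There is no depth.
- bot.hand_in(): hands the job in, once; it reports no verdict.
The state is a dict: "time_s": time; "qpos": joint angles; "qvel": joint speeds; "joint_efforts": joint torques, N m; "tcp_pos": TCP position; "orientation": TCP orientation; "ft_force": force on the tool from outside, world axes, zero at the start; "torque": the same for the moment, N m; "finger_gap": opening from 0.0 (shut) to 1.0 (fully open).
Only numpy, scipy, OpenCV 4.12 (cv2) and the standard library are available. Lean on these libraries where they do the work, as an engineer would, in place of code of your own. Each camera call takes 0.05 s, during which the arm holds its last target. There are 200 camera calls.

## Task

Pull open the drawer of the low chest, take out the white spot plate and slide it under the weighted roller of the plate holder, on top of the two plates already there, wells up, square with them and pushed back against the stop so that the roller holds all three down. Let go of it, leave the two plates in their place, and do not knock over the two small bottles or the amber jar in the middle of the table.

Things in the scene. Friction and masses are not known exactly. Their poses are not given: they have to be found in the camera images.
- plate: The spot plate to move: flat white plastic bar 140 mm long (its x), 50 wide (y), 10 thick, two rows of six shallow wells on top; about 80 g. Origin: centre of the underside. Its ends are alike. At the start it lies wells up on the drawer's floor, its length across the drawer (handle's y, within 0.2 rad), its centre 70 to 80 mm behind the drawer front's inner face, up to 25 mm off the middle.
- chest_drawer0_handle (a point): Middle of the drawer's level bar handle: round steel bar, 11 mm thick, 120 long, along this point's y, 35 mm before the front panel (15 thick), 47 mm above the table, open from above, on stems 51 mm either side. x points into the chest, z up; moves with the drawer. Drawer floor 22 mm above the table, inside 205 mm (x) by 228 (y), side walls up to 63, front panel to 73 mm above the table.
- chest_front (a point): Middle of the foot of the front of the low grey drawer chest, at table height; axes as the handle's. Chest: fixed, 250 mm deep (from here to +x), 270 wide, 85 high, a case 28 mm high on the rear of its top. Shut, the handle is at x = -35 mm. The drawer starts shut or up to 12 mm ajar, comes out along -x by 173 mm at most, needs a few N, stays put. 150 to 165 mm bares the plate for fingers.
- slot (a point): Where the origin of the spare plate belongs when home in the grey metal plate holder (fixed): on its centre line, 28 mm above the table (top of the pile of two). Axes: x into the holder, from its open front (facing the robot) to the back stop, z up; the plate goes in along +x. Stop's face at x = +70 mm. Base 100 mm wide, x = -90 to 115, 8 thick. Two posts 74 mm high at x = 80 to 114 carry the arm.
- roller_center (a point): Axis of the free-turning rubber roller on the arm: 44 mm diameter, 36 wide, along the slot's y. At the start it rests on the pile above the slot point, its centre 50 mm above the table. It loads the pile by about 2 N. A level plate pushed in along the pile, or up to 4 mm above it, drives its edge under the roller, which rolls up onto it; this takes less than 10 N.
- roller: The roller itself; its origin is the roller's centre. The weighted arm that carries it hangs on a hinge along the slot's y, at slot x = +100 mm, 62 mm above the table; it rises by about 0.1 rad for the third plate, at most 0.8 rad, and falls back by its own weight. Below it two upright guide rails run from slot x = +10 to +70 mm, 58 mm apart inside (y = +-29 mm), 44 mm high above the table.
- pile_low: The lower of two spot plates already in the holder, same size as the spare plate (140 x 50 x 10 mm), loose; origin at the centre of the underside, 8 mm above the table; long axis (x) along the slot's x, rear end near the back stop. Their front 80 mm stand out before the guide rails.
- pile_top: The upper of the two plates in the holder, lying on the lower one, underside 18 mm above the table; otherwise the same.
- bottle_a: Loose white reagent bottle with a blue cap, 50 mm diameter, 110 mm high, standing; origin at the centre of its foot. A bystander.
- bottle_b: A second such bottle, the same.
- jar: Loose small amber jar with a black cap, 44 mm diameter, 65 mm high; origin at the centre of its foot. A bystander.
Things that resemble listed ones, but are neither listed nor needed, are in the scene too. Leave any black look-alike of the pile_top alone.

How it is judged (in metres and radians):
On the way, in this order (a step that is already met when the one before it is completed fails the run):
1. the drawer is pulled open by more than 70 mm (distance of chest_drawer0_handle from where it was at the start of the episode above 0.07 m), for 0.2 s.
2. the plate is lifted out of the drawer (its underside's centre more than 65 mm above the table) (height (world z) of plate above 0.065 m), for 0.1 s.
At the end, for the whole second after the job is handed in: The plate rests, wells up, flat (0.06 rad) on the two plates in the holder, the roller on it, square within 0.1 rad, within 6 mm of the centre line, its rear end within 10 mm of the back stop. The other two lie flat within 12 mm of their home (x of plate in the frame of slot between -0.01 and 0.004 m and y of plate in the frame of slot between -0.006 and 0.006 m and z of plate in the frame of slot between -0.004 and 0.004 m and angle between the x axis of plate and the x axis of slot, either way round below 0.1 rad and angle between each of plate, pile_low, pile_top's own z axis and vertical below 0.06 rad and contact force between roller and plate above 0.5 N and linear speed of plate below 0.01 m/s and horizontal distance between each of pile_low, pile_top and slot below 0.012 m); the robot touches nothing.
It fails at once if a small bottle or the jar is knocked over (leans by more than 0.6 rad) (angle between any of bottle_a, bottle_b, jar's own z axis and vertical above 0.6 rad).
It also fails if it takes over 64 s, if anything falls off the work surface, if the arm or the gripper's body presses on something with over 40 N, if the wrist force passes 120 N, or if a joint passes its speed limit or range.

## Working session

There is one attempt and no reset: what is moved stays moved. The work goes in short steps, Python scripts to look and compute and a tool call to move; the robot and the scene stay as the last step left them, time stands still between calls to the robot, and variables do not carry over. Pictures are saved under pics/ and viewed, about 8 in all and at most 12, crops included, and the job is handed in when it is done.

Besides the shell and the picture viewer there is one more tool, called as name([rows], argument=value, ...), one row to a line, values as JSON. jog_arm: Moves the arm, as the interface text tells. Its arguments: {"type":"object","properties":{"linear":{"type":"array"},"twist":{"type":"array"},"hand":{"type":"array"},"force":{"type":"number"}},"required":["linear","twist","hand"]}

```bash
mkdir -p pics; cat > h.py <<'E'
import numpy as np, cv2
from rig import bot
def snap(n,f):
    d=bot.grab_frame(n); cv2.imwrite(f'pics/{f}.png',d['pixels'][:,:,::-1]); np.savez(f'pics/{f}.npz',K=d['camera_matrix'],k1=d['k1'],T=d['world_from_camera']); return d
def px2w(f,u,v,z):
    d=np.load(f'pics/{f}.npz');K=d['K'];T=d['T']
    p=cv2.undistortPoints(np.array([[[u,v]]],float),K,np.array([float(d['k1']),0,0,0,0]),None,None,None,(3,100,1e-10)) if False else cv2.undistortPoints(np.array([[[u,v]]],float),K,np.array([float(d['k1']),0,0,0,0.]))
    r=T[:3,:3]@np.array([*p[0,0],1]);o=T[:3,3]
    return o+r*(z-o[2])/r[2]
def w2px(f,P):
    d=np.load(f'pics/{f}.npz');T=np.linalg.inv(d['T'])
    return cv2.projectPoints(np.array(P,float).reshape(-1,1,3),cv2.Rodrigues(T[:3,:3])[0],T[:3,3],d['K'],np.array([float(d['k1']),0,0,0,0.]))[0][:,0]
E
python3 - <<'E'
from h import *
for n in('top','side'):
    d=snap(n,n+'0'); print(d['camera_matrix'],d['k1'],d['world_from_camera'])
print(bot.get_obs())
E
```

```text
[[458.78036945   0.         315.55523388]
 [  0.         458.78036945 195.09339232]
 [  0.           0.           1.        ]] 0.026592242599527135 [[ 2.41120966e-02 -9.82636628e-01  1.83967021e-01  3.36120750e-01]
 [-9.99701862e-01 -2.44081564e-02  6.55331672e-04 -1.05889022e-01]
 [ 3.84634291e-03 -1.83927975e-01 -9.82932198e-01  1.26099630e+00]
 [ 0.00000000e+00  0.00000000e+00  0.00000000e+00  1.00000000e+00]]
[[472.37586014   0.         314.03132279]
 [  0.         472.37586014 191.26140435]
 [  0.           0.           1.        ]] 0.028986893601400516 [[ 0.98476399 -0.12376178  0.12215933  0.44491789]
 [-0.17325028 -0.63776254  0.75049535 -0.90319638]
 [-0.01497399 -0.76022494 -0.64948735  0.76450765]
 [ 0.          0.          0.          1.        ]]
{'time_s': 0.1, 'qpos': array([-7.64023703e+01,  3.02740830e+01,  8.21478923e+01,  1.55633191e-03,
        6.76878443e+01, -1.02253672e+01]), 'qvel': array([ 0.00617988, -0.14399829, -0.11939644,  0.07901834,  0.01164516,
        0.08318852]), 'joint_efforts': array([-4.58940508e-05, -4.43304920e+01, -1.78587162e+01, -1.76702060e-04,
        3.87457141e-03,  7.03485110e-07]), 'tcp_pos': array([ 0.25242373, -0.57143466,  0.40383278]), 'orientation': array([[ 9.14801875e-01,  4.03902646e-01, -4.26197579e-04],
       [ 4.03902706e-01, -9.14800039e-01,  1.86889582e-03],
       [ 3.64966404e-04, -1.88181175e-03, -9.99998163e-01]]), 'ft_force': array([-0.24748701,  0.43328861, -0.88744446]), 'torque': array([ 0.07476377, -0.00115723,  0.01177373]), 'finger_gap': 0.9994236982478535}
```

View pics/top0.png

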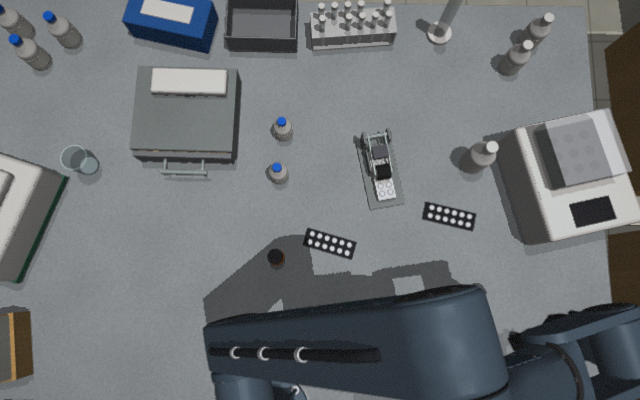

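View pics/side0.png

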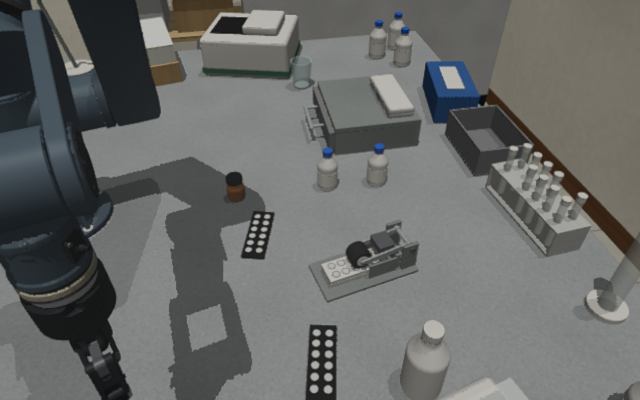

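Top view: the chest is at (187,115) with its handle at about (185,173). The holder is at (380,170), with its open front at (387,205). The bottles stand at (282,128) and (278,173), and the jar at (276,257). The black plates at (330,243) and (449,216) are look-alikes, so I leave them alone. I'll enlarge the handle and the holder next.

```bash
python3 - <<'E'
from h import *
t=cv2.imread('pics/top0.png');s=cv2.imread('pics/side0.png')
r=lambda i,x,y,w,h:cv2.resize(i[y:y+h,x:x+w],(400,w and int(400*h/w)),interpolation=cv2.INTER_CUBIC)
a=np.hstack([r(t,125,140,130,45) if 0 else r(t,125,120,100,75),r(t,340,120,100,75) if 0 else r(t,330,130,100,75)])
b=np.hstack([r(s,290,80,100,75),r(s,310,220,120,90)])
cv2.imwrite('pics/c1.png',np.vstack([a,b]))
E
```

```text
(no output)
```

View pics/c1.png

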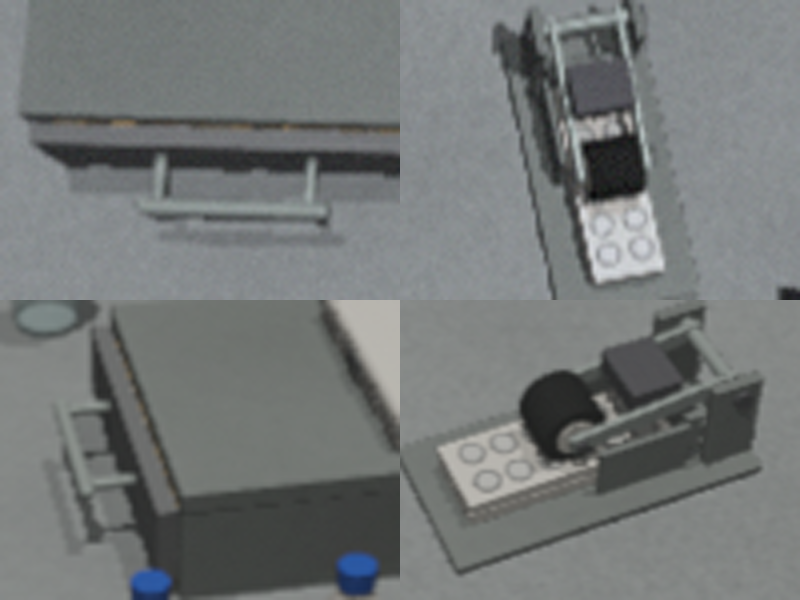

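```bash
python3 - <<'E'
from h import *
np.set_printoptions(precision=4,suppress=True)
def two(a,b):
    ls=[]
    for f,u in(('top0',a),('side0',b)):
        p=px2w(f,*u,0.);q=px2w(f,*u,.1);d=(q-p)/np.linalg.norm(q-p);ls.append((p,d))
    A=sum(np.eye(3)-np.outer(d,d) for p,d in ls);B=sum((np.eye(3)-np.outer(d,d))@p for p,d in ls)
    return np.linalg.solve(A,B)
print('handle top',px2w('top0',160,171.8,.05),px2w('top0',206.8,173.5,.05))
print('handle side',px2w('side0',305,106.3,.05),px2w('side0',312,127.5,.05))
print('tri',two((160,171.8),(305,106.3)),two((206.8,173.5),(312,127.5)))
print('plate front top',px2w('top0',378.8,200.5,.028),px2w('top0',395.8,197.5,.028))
print('plate front side',px2w('side0',321.1,263.5,.028),px2w('side0',330.1,283.6,.028))
for n,u in(('fl',(371,208)),('fr',(403,204)),('rl',(355.3,138))): print('base',n,px2w('top0',*u,.008))
print('base side',px2w('side0',328,301.9,0.),px2w('side0',418,268,0.))
print('chest front top edge',px2w('top0',130,149,.085),px2w('top0',238,152.5,.085))
for n,u in(('a',(281,121)),('b',(276.5,167))): print('bottle cap',n,px2w('top0',*u,.11))
print('jar',px2w('top0',276,257,.065))
E
```

```text
handle top [0.6163 0.3162 0.05  ] [0.6148 0.1902 0.05  ]
handle side [0.62   0.3073 0.05  ] [0.6208 0.1908 0.05  ]
tri [0.6199 0.3188 0.0428] [0.6179 0.1904 0.0496]
plate front top [ 0.5562 -0.2779  0.028 ] [ 0.5656 -0.3243  0.028 ]
plate front side [ 0.5584 -0.2777  0.028 ] [ 0.5662 -0.3312  0.028 ]
base fl [ 0.5382 -0.2591  0.008 ]
base fr [ 0.5516 -0.3476  0.008 ]
base rl [ 0.7386 -0.2141  0.008 ]
base side [ 0.5579 -0.3525  0.    ] [ 0.7586 -0.3032 -0.    ]
chest front top edge [0.6679 0.3878 0.085 ] [0.6659 0.1031 0.085 ]
bottle cap a [ 0.7474 -0.0095  0.11  ]
bottle cap b [ 0.6228 -0.0026  0.11  ]
jar [ 0.3947 -0.0068  0.065 ]
```

```bash
cat >> h.py <<'E'
def to(p,yaw):
    "shift (tool axes, mm) and twist to bring TCP to p with tool y at world yaw (rad)"
    o=bot.get_obs();R=np.array(o['orientation']);c=np.array(o['tcp_pos'])
    y=np.arctan2(R[1,1],R[0,1]);tw=-((yaw-y+np.pi)%(2*np.pi)-np.pi)
    print('t',round(o['time_s'],2),'pos',c.round(4),'yaw',round(y,4),'tilt',R[:2,2].round(4),'F',np.round(o['ft_force'],1),'gap',round(o['finger_gap'],3),'q',np.round(o['qpos'],0))
    print('linear',(1000*R.T@(np.array(p)-c)).round(1),'twist',round(tw,4))
E
python3 - <<'E'
from h import *
to([.614,.253,.30],0.0)
E
```

```text
t 0.1 pos [ 0.2524 -0.5714  0.4038] yaw -1.155 tilt [-0.0004  0.0019] F [-0.2  0.4 -0.9] gap 0.999 q [-76.  30.  82.   0.  68. -10.]
linear [ 663.7 -608.   105.2] twist -1.155
```

jog_arm([
  [290,-266,0],
  [290,-266,0],
  [290,-266,0],
  [290,-266,0],
  [290,-266,0],
  [290,-266,0],
  [290,-266,0],
  [290,-266,0],
], twist=[-0.14,-0.28,-0.42,-0.5,-0.5,-0.5,-0.5,-0.5], hand=[0.3,0.3,0.3,0.3,0.3,0.3,0.3,0.3], force=60)

```text
time_s: 0.9
tcp_pos: [0.4106, -0.2088, 0.4045]
orientation: [[0.609, 0.793, -0.0], [0.793, -0.609, 0.001], [0.0, -0.001, -1.0]]
ft_force: [0.4, -1.0, -0.4]
finger_gap: 0.349
```

```bash
python3 - <<'E'
from h import *
to([.614,.253,.30],0.0)
E
```

```text
t 0.9 pos [ 0.4106 -0.2088  0.4045] yaw -0.6547 tilt [-0.0005  0.0008] F [ 0.4 -1.  -0.4] gap 0.349 q [-41.  18. 105.   0.  58.  -3.]
linear [ 490.2 -119.8  104.8] twist -0.6547
```

jog_arm([
  [380,-93,0],
  [380,-93,0],
  [380,-93,0],
  [380,-93,0],
  [380,-93,0],
  [380,-93,0],
  [380,-93,0],
  [380,-93,0],
], twist=[-0.14,-0.28,-0.42,-0.56,-0.655,-0.655,-0.655,-0.655], hand=[0.3,0.3,0.3,0.3,0.3,0.3,0.3,0.3])

```text
time_s: 1.7
tcp_pos: [0.5685, 0.1494, 0.4044]
orientation: [[-0.001, 1.0, -0.0], [1.0, 0.001, 0.0], [0.0, -0.0, -1.0]]
ft_force: [1.3, -1.0, 0.3]
finger_gap: 0.353
```

```bash
python3 - <<'E'
from h import *
to([.614,.253,.27],0.0)
E
```

```text
t 1.7 pos [0.5685 0.1494 0.4044] yaw 0.0014 tilt [-0.0003  0.0002] F [ 1.3 -1.   0.3] gap 0.353 q [ 4. 27. 88.  0. 65.  4.]
linear [103.5  45.7 134.4] twist 0.0014
```

jog_arm([
  [104,46,60],
  [104,46,134],
  [104,46,134],
  [104,46,134],
  [104,46,134],
  [104,46,134],
], twist=[0,0,0,0,0,0], hand=[0.3,0.3,0.3,0.3,0.3,0.3])

```text
time_s: 2.3
tcp_pos: [0.6138, 0.2508, 0.2699]
orientation: [[-0.001, 1.0, -0.002], [1.0, 0.001, -0.001], [-0.001, -0.002, -1.0]]
ft_force: [-0.1, -0.1, 1.3]
finger_gap: 0.35
```

```bash
python3 - <<'E'
from h import *
snap('side','s1');snap('top','t1');to([.614,.253,.202],0.0)
s=cv2.imread('pics/s1.png');t=cv2.imread('pics/t1.png')
cv2.imwrite('pics/c2.png',np.vstack([cv2.resize(s[20:170,240:440],(600,450),interpolation=2)[:300],cv2.resize(t[120:220,340:440+100],(600,300),interpolation=2)]))
E
```

```text
t 2.4 pos [0.6144 0.2502 0.2723] yaw -0.0006 tilt [0.0022 0.0002] F [-0.2  0.   0.4] gap 0.347 q [13. 42. 82. -0. 56. 13.]
linear [ 2.8 -0.6 70.3] twist -0.0006
```

View pics/c2.png

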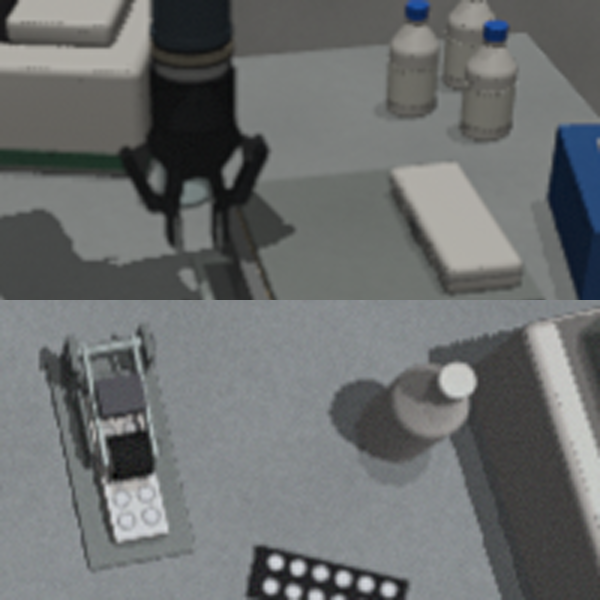

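The fingers (crop about (178,240) and (222,240)) straddle the handle's line at (195,265). Going down.

jog_arm([
  [2,0,30],
  [2,0,50],
  [2,0,50],
  [2,0,50],
], twist=[0,0,0,0], hand=[0.3,0.3,0.3,0.3])

```text
time_s: 2.8
tcp_pos: [0.6146, 0.2521, 0.2225]
orientation: [[0.001, 1.0, 0.002], [1.0, -0.001, 0.0], [0.0, 0.002, -1.0]]
ft_force: [0.3, -0.3, 0.4]
finger_gap: 0.354
```

jog_arm([
  [0,0,10],
  [0,0,20],
  [0,0,20],
  [0,0,20],
], twist=[0,0,0,0], hand=[0.3,0.3,0.3,0.3])

```text
time_s: 3.2
tcp_pos: [0.6147, 0.2528, 0.2014]
orientation: [[0.0, 1.0, 0.002], [1.0, -0.0, 0.0], [0.0, 0.002, -1.0]]
ft_force: [1.5, 0.5, 2.5]
finger_gap: 0.352
```

Now close on the bar.

jog_arm([
  [0,0,0],
  [0,0,0],
  [0,0,0],
  [0,0,0],
], twist=[0,0,0,0], hand=[1,1,1,1], force=40)

```text
time_s: 3.6
tcp_pos: [0.6143, 0.2528, 0.201]
orientation: [[0.0, 1.0, 0.001], [1.0, -0.0, 0.0], [0.0, 0.001, -1.0]]
ft_force: [1.1, -1.1, 3.2]
finger_gap: 0.114
```

jog_arm([
  [0,-10,0],
  [0,-30,0],
  [0,-50,0],
  [0,-70,0],
  [0,-80,0],
  [0,-80,0],
], twist=[0,0,0,0,0,0], hand=[1,1,1,1,1,1])

```text
time_s: 4.2
tcp_pos: [0.5312, 0.2531, 0.2009]
orientation: [[-0.001, 1.0, -0.005], [1.0, 0.001, -0.0], [-0.0, -0.005, -1.0]]
ft_force: [-1.5, 1.4, 4.2]
finger_gap: 0.111
```

jog_arm([
  [0,-20,0],
  [0,-40,0],
  [0,-60,0],
  [0,-72,0],
  [0,-78,0],
  [0,-78,0],
  [0,-78,0],
  [0,-78,0],
], twist=[0,0,0,0,0,0,0,0], hand=[1,1,1,1,1,1,1,1])

```text
time_s: 5.0
tcp_pos: [0.456, 0.2532, 0.2009]
orientation: [[0.0, 1.0, -0.0], [1.0, -0.0, 0.001], [0.001, -0.0, -1.0]]
ft_force: [-1.4, 4.2, 5.5]
finger_gap: 0.11
```

jog_arm([
  [0,0,0],
  [0,0,0],
  [0,0,-40],
  [0,0,-90],
  [0,0,-140],
  [-30,0,-180],
  [-60,0,-180],
  [-60,0,-180],
], twist=[0,0,0,0,0,0,0,0], hand=[0.3,0.3,0.3,0.3,0.3,0.3,0.3,0.3])

```text
time_s: 5.8
tcp_pos: [0.456, 0.1903, 0.3817]
orientation: [[0.003, 1.0, 0.001], [1.0, -0.003, -0.002], [-0.002, 0.001, -1.0]]
ft_force: [0.1, 0.7, 0.1]
finger_gap: 0.352
```

jog_arm([
  [-50,0,0],
  [-100,0,0],
  [-150,0,0],
  [-180,0,0],
  [-180,0,0],
], twist=[0,0,0,0,0], hand=[-0.5,-0.5,-0.5,-0.5,-0.5])

```text
time_s: 6.3
tcp_pos: [0.4563, 0.0097, 0.3797]
orientation: [[0.005, 1.0, -0.002], [1.0, -0.005, -0.001], [-0.001, -0.002, -1.0]]
ft_force: [0.6, 0.9, 0.5]
finger_gap: 0.752
```

```bash
python3 - <<'E'
from h import *
snap('side','s2');snap('top','t2');to([.614,.253,.202],0.0)
s=cv2.imread('pics/s2.png');t=cv2.imread('pics/t2.png')
cv2.imwrite('pics/c3.png',np.hstack([cv2.resize(t[120:270,120:220],(400,600),interpolation=2),cv2.resize(s[60:210,240:340],(400,600),interpolation=2)]))
E
```

```text
t 6.4 pos [0.4559 0.0124 0.3798] yaw -0.0022 tilt [-0.0027  0.001 ] F [-0.5  0.2 -0.4] gap 0.753 q [-13.  20. 107.   0.  54. -12.]
linear [240.8 158.1 177.6] twist -0.0022
```

View pics/c3.png

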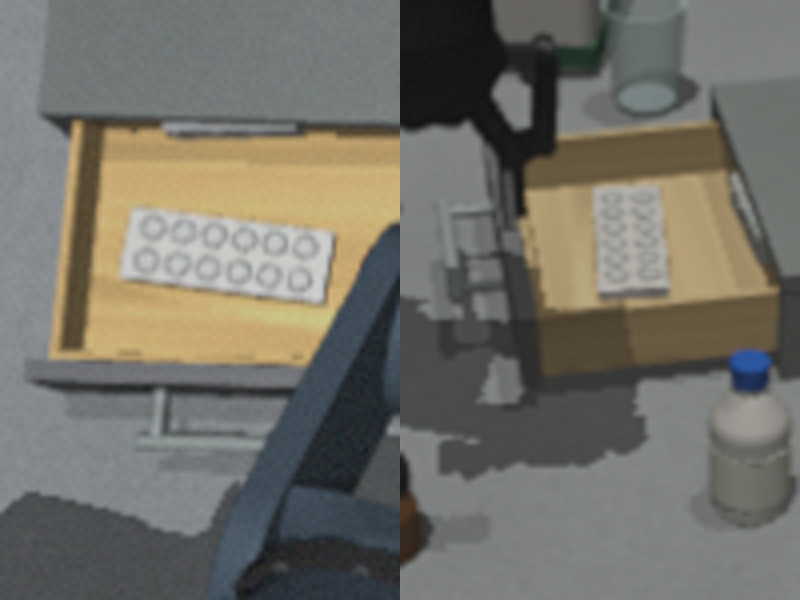

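The plate lies in the open drawer, with its well corners in the top crop at (153,228), (307,247), (147,262) and (300,280).

```bash
python3 - <<'E'
from h import *
np.set_printoptions(precision=4,suppress=True)
W=[px2w('t2',120+u/4,120+v/4,.032) for u,v in((153,228),(307,247),(147,262),(300,280))]
c=np.mean(W,0);d=(W[0]-W[1]+W[2]-W[3])[:2];print('wells c',c,'yaw of long axis-90deg',np.arctan2(d[1],d[0])-np.pi/2)
C=[px2w('t2',120+u/4,120+v/4,.032) for u,v in((130,207),(336,233),(326,300),(121,276))]
print(np.array(C),np.mean(C,0),np.linalg.norm(C[0]-C[1]),np.linalg.norm(C[1]-C[2]))
# side wells
S=[px2w('s2',240+(u-400)/4,60+v/4,.032) for u,v in((598,188),(660,188),(667,288),(600,292))]
print(np.array(S),np.mean(S,0))
print('handle',px2w('t2',154,229.5,.05), 'chest edge',px2w('t2',132,149,.085))
L=d/np.linalg.norm(d); g=c[:2]-.050*L;print('grasp xy',g)
to([*g,.28],np.arctan2(d[1],d[0])-np.pi/2)
E
```

```text
wells c [0.5887 0.2744 0.032 ] yaw of long axis-90deg -0.0971609347296043
[[0.6201 0.3429 0.032 ]
 [0.6054 0.2013 0.032 ]
 [0.5587 0.2049 0.032 ]
 [0.5718 0.3447 0.032 ]] [0.589  0.2734 0.032 ] 0.14229512105907063 0.046884353680855216
[[0.5778 0.343  0.032 ]
 [0.6237 0.3337 0.032 ]
 [0.6069 0.1985 0.032 ]
 [0.5602 0.2027 0.032 ]] [0.5922 0.2695 0.032 ]
handle [0.46   0.3184 0.05  ] chest edge [0.668  0.3826 0.085 ]
grasp xy [0.5839 0.2247]
t 6.4 pos [0.4559 0.0124 0.3798] yaw -0.0022 tilt [-0.0027  0.001 ] F [-0.5  0.2 -0.4] gap 0.753 q [-13.  20. 107.   0.  54. -12.]
linear [212.5 127.8  99.6] twist 0.0949
```

jog_arm([
  [209,129,0],
  [209,129,0],
  [209,129,0],
  [209,129,0],
  [209,129,0],
  [209,129,50],
  [209,129,100],
  [209,129,100],
], twist=[0.095,0.095,0.095,0.095,0.095,0.095,0.095,0.095], hand=[-0.65,-0.65,-0.65,-0.65,-0.65,-0.65,-0.65,-0.65])

```text
time_s: 7.2
tcp_pos: [0.5808, 0.2235, 0.2718]
orientation: [[0.092, 0.996, -0.02], [0.996, -0.092, -0.004], [-0.005, -0.019, -1.0]]
ft_force: [-1.7, -0.2, -2.1]
finger_gap: 0.824
```

```bash
python3 - <<'E'
from h import *
to([.585,.2215,.21],-.098)
E
```

```text
t 7.2 pos [0.5808 0.2235 0.2718] yaw -0.0919 tilt [-0.0198 -0.0036] F [-1.7 -0.2 -2.1] gap 0.824 q [11. 40. 88.  0. 53. 16.]
linear [-1.2  5.6 61.8] twist 0.0061
```

jog_arm([
  [0,0,0],
  [0,0,0],
  [0,0,0],
], twist=[0,0,0], hand=[-0.65,-0.65,-0.65])

```text
time_s: 7.5
tcp_pos: [0.586, 0.222, 0.2842]
orientation: [[0.095, 0.995, 0.006], [0.995, -0.095, 0.001], [0.002, 0.006, -1.0]]
ft_force: [0.6, 0.1, -0.8]
finger_gap: 0.825
```

```bash
python3 - <<'E'
from h import *
to([.585,.2215,.21],-.098)
E
```

```text
t 7.5 pos [0.586  0.222  0.2842] yaw -0.0951 tilt [0.0062 0.0012] F [ 0.6  0.1 -0.8] gap 0.825 q [11. 39. 88.  0. 53. 16.]
linear [-0.8 -1.4 74.2] twist 0.0029
```

jog_arm([
  [-1,-1,30],
  [-1,-1,60],
  [-1,-1,78],
  [-1,-1,84],
  [-1,-1,84],
  [-1,-1,84],
], twist=[0,0,0,0,0,0], hand=[-0.65,-0.65,-0.65,-0.65,-0.65,-0.65])

```text
time_s: 8.1
tcp_pos: [0.5848, 0.2209, 0.1987]
orientation: [[0.095, 0.995, 0.004], [0.995, -0.095, 0.001], [0.001, 0.003, -1.0]]
ft_force: [0.9, 0.1, 0.8]
finger_gap: 0.826
```

```bash
python3 - <<'E'
from h import *
to([.585,.2215,.192],-.098)
snap('side','s3')
s=cv2.imread('pics/s3.png')
cv2.imwrite('pics/c4.png',cv2.resize(s[70:170,270:390],(720,600),interpolation=2))
E
```

```text
t 8.1 pos [0.5848 0.2209 0.1987] yaw -0.0953 tilt [0.0036 0.0007] F [0.9 0.1 0.8] gap 0.826 q [10. 46. 90.  0. 44. 16.]
linear [0.6 0.1 6.7] twist 0.0027
```

View pics/c4.png

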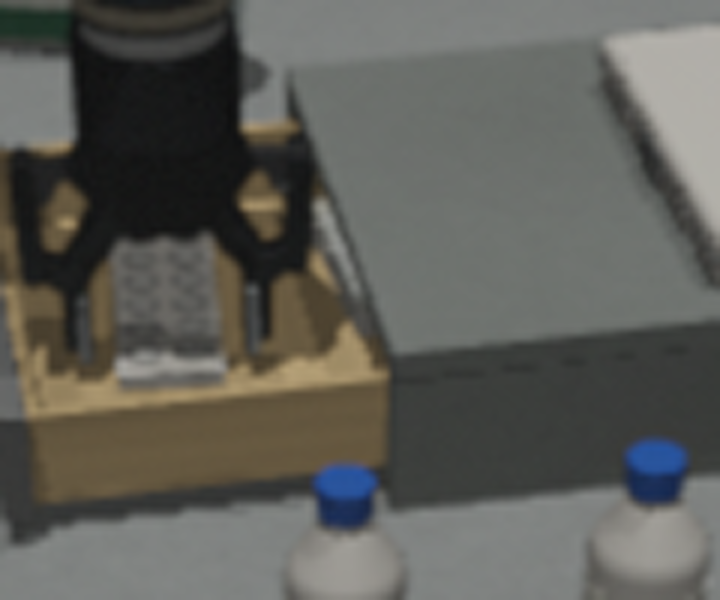

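The plate is centred between the fingers, with tips at (85,360) and (260,348). Lower a little, then close.

jog_arm([
  [0,0,3],
  [0,0,6],
  [0,0,6],
], twist=[0,0,0], hand=[-0.65,-0.65,-0.65])

```text
time_s: 8.45
tcp_pos: [0.5838, 0.2208, 0.1906]
orientation: [[0.095, 0.995, -0.0], [0.995, -0.095, -0.0], [-0.0, -0.0, -1.0]]
ft_force: [0.4, 0.3, 0.6]
finger_gap: 0.822
```

jog_arm([
  [0,0,0],
  [0,0,0],
  [0,0,0],
  [0,0,0],
], twist=[0,0,0,0], hand=[-0.3,-0.1,0.2,0.2], force=40)

```text
time_s: 8.85
tcp_pos: [0.5851, 0.2211, 0.1928]
orientation: [[0.095, 0.995, 0.004], [0.995, -0.095, 0.001], [0.001, 0.004, -1.0]]
ft_force: [0.2, 0.3, 8.7]
finger_gap: 0.568
```

jog_arm([
  [0,0,0],
  [0,0,-3],
  [0,0,-3],
  [0,0,-3],
  [0,0,-3],
  [0,0,-3],
], twist=[0,0,0,0,0,0], hand=[-0.3,-0.3,-0.3,0.4,0.4,0.4], force=80)

```text
time_s: 9.45
tcp_pos: [0.5845, 0.2209, 0.1945]
orientation: [[0.095, 0.995, 0.002], [0.995, -0.095, 0.0], [0.0, 0.002, -1.0]]
ft_force: [0.4, -0.2, 5.1]
finger_gap: 0.557
```

jog_arm([
  [0,0,-10],
  [0,0,-30],
  [0,0,-60],
  [0,0,-90],
  [0,0,-120],
  [0,0,-120],
  [0,0,-120],
], twist=[0,0,0,0,0,0,0], hand=[0.4,0.4,0.4,0.4,0.4,0.4,0.4])

```text
time_s: 10.15
tcp_pos: [0.5837, 0.2209, 0.3144]
orientation: [[0.095, 0.996, 0.001], [0.996, -0.095, 0.0], [0.0, 0.001, -1.0]]
ft_force: [-0.5, -0.6, -1.1]
finger_gap: 0.564
```

```bash
python3 - <<'E'
from h import *
to([.52,-.1,.34],-1.2)
snap('side','s4')
s=cv2.imread('pics/s4.png')
# fit slot pose from first crop
t=cv2.imread('pics/t1.png');u=cv2.imread('pics/s1.png')
cv2.imwrite('pics/c5.png',np.hstack([cv2.resize(s[40:190,240:390],(400,400),interpolation=2),cv2.resize(t[125:215,345:410],(400,554),interpolation=2)[:400] if 0 else cv2.resize(t[125:215,335:425],(400,400),interpolation=2)]))
E
```

```text
t 10.15 pos [0.5837 0.2209 0.3144] yaw -0.0949 tilt [0.0008 0.0001] F [-0.5 -0.6 -1.1] gap 0.564 q [10. 36. 87. -0. 57. 16.]
linear [-325.5  -33.   -25.7] twist 1.1051
```

View pics/c5.png

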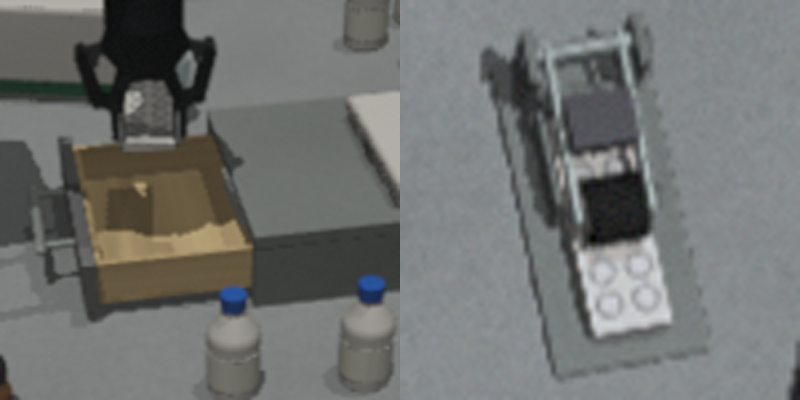

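```bash
cat > fit.py <<'E'
from h import *
from scipy.optimize import least_squares
np.set_printoptions(precision=4,suppress=True)
W=[px2w('t2',120+u/4,120+v/4,.032) for u,v in((153,228),(307,247),(147,262),(300,280))]
p=np.linalg.norm(W[0]-W[1]+W[2]-W[3])/10; r=np.linalg.norm(W[0]-W[2]+W[1]-W[3])/2;print('pitch,row',p,r)
p=r=.023
c=lambda u,v:(335+(u-400)/4.444,125+v/4.444)
# (cam, px, slot xyz rel to table)
obs=[('top0',c(558,378),(-.09,.05,.0)),('top0',c(708,350),(-.09,-.05,.0)),
('side0',(328,301.9),(-.09,-.05,0)),('side0',(418,268),(.115,-.05,0)),('side0',(310,267),(-.09,.05,.004)),
('top0',c(603,272),(-1.5*p,r/2,.028)),('top0',c(638,265),(-1.5*p,-r/2,.028)),('top0',c(610,306),(-2.5*p,r/2,.028)),('top0',c(648,297),(-2.5*p,-r/2,.028)),
('side0',(321.1,263.5),(-.07,.025,.028)),('side0',(330.1,283.6),(-.07,-.025,.028))]
def f(q,full=False):
    R=[]
    C,S=np.cos(q[2]),np.sin(q[2])
    for cam,px,(x,y,z) in obs:
        R.append(w2px(cam,[[q[0]+C*x-S*y,q[1]+S*x+C*y,z]])[0]-px)
    return np.ravel(R)
s=least_squares(f,[.63,-.29,.2],loss='soft_l1');print(s.x,s.fun.reshape(-1,2))
E
python3 fit.py
```

```text
pitch,row 0.02111009375219888 0.02356562790738582
[ 0.6327 -0.2852  0.2439] [[-0.1782  0.1276]
 [ 0.9292 -1.2785]
 [ 0.0594  1.2789]
 [-0.5822  1.1681]
 [-2.3458 -1.1499]
 [-0.2828 -0.1042]
 [-0.027  -0.3123]
 [ 0.1891  0.283 ]
 [-0.2047  0.5137]
 [ 0.1711  0.0203]
 [ 1.8052 -2.2956]]
```

```bash
sed -i 's/^p=r=.023/p,r=.0213,.0235/' fit.py; python3 fit.py|sed -n 1,2p; python3 - <<'E'
from h import *
to([.4365,-.334,.345],-1.327)
E
```

```text
pitch,row 0.02111009375219888 0.02356562790738582
[ 0.6314 -0.2857  0.2442] [[ 0.0278  0.5748]
t 10.2 pos [0.5833 0.2208 0.3132] yaw -0.095 tilt [-0.0016 -0.0003] F [ 0.1 -0.3 -1. ] gap 0.555 q [10. 36. 87. -0. 57. 16.]
linear [-566.2  -93.6  -31.4] twist 1.232
```

jog_arm([
  [-20,-3,-20],
  [-60,-10,-31],
  [-100,-17,-31],
  [-140,-23,-31],
  [-180,-30,-31],
  [-220,-36,-31],
  [-260,-43,-31],
  [-290,-48,-31],
], twist=[0.04,0.12,0.2,0.29,0.38,0.47,0.56,0.63], hand=[0.4,0.4,0.4,0.4,0.4,0.4,0.4,0.4])

```text
time_s: 11.0
tcp_pos: [0.5074, -0.0651, 0.3431]
orientation: [[0.666, 0.746, -0.004], [0.746, -0.666, 0.001], [-0.002, -0.004, -1.0]]
ft_force: [0.8, -0.3, 0.0]
finger_gap: 0.556
```

jog_arm([
  [0,0,0],
  [0,0,0],
], twist=[0,0], hand=[0.4,0.4])

```text
time_s: 11.2
tcp_pos: [0.5081, -0.0637, 0.3434]
orientation: [[0.664, 0.747, -0.003], [0.747, -0.664, 0.002], [-0.001, -0.003, -1.0]]
ft_force: [0.6, -0.0, -0.7]
finger_gap: 0.558
```

```bash
python3 - <<'E'
from h import *
to([.435,-.335,.345],-1.327)
E
```

```text
t 11.2 pos [ 0.5081 -0.0637  0.3434] yaw -0.7265 tilt [-0.003   0.0015] F [ 0.6 -0.  -0.7] gap 0.558 q [-20.  27. 102.   0.  52.  22.]
linear [-251.4  125.5   -1.8] twist 0.6005
```

jog_arm([
  [-31,16,0],
  [-70,35,0],
  [-110,55,0],
  [-150,75,0],
  [-190,95,0],
  [-225,113,0],
  [-251,125,0],
  [-251,125,0],
], twist=[0.08,0.17,0.26,0.36,0.45,0.54,0.6,0.6], hand=[0.4,0.4,0.4,0.4,0.4,0.4,0.4,0.4])

```text
time_s: 12.0
tcp_pos: [0.436, -0.3365, 0.3441]
orientation: [[0.971, 0.241, 0.001], [0.241, -0.971, -0.001], [0.0, 0.001, -1.0]]
ft_force: [0.2, 0.4, -1.0]
finger_gap: 0.559
```

jog_arm([
  [0,0,40],
  [0,0,80],
  [0,0,100],
  [0,0,100],
  [0,0,100],
], twist=[0,0,0,0,0], hand=[0.4,0.4,0.4,0.4,0.4])

```text
time_s: 12.5
tcp_pos: [0.4366, -0.3327, 0.2445]
orientation: [[0.969, 0.246, -0.001], [0.246, -0.969, 0.001], [-0.0, -0.002, -1.0]]
ft_force: [0.1, 0.5, -0.5]
finger_gap: 0.56
```

```bash
python3 - <<'E'
from h import *
snap('side','s5');snap('top','t5')
to([.435,-.335,.205],-1.327)
s=cv2.imread('pics/s5.png');t=cv2.imread('pics/t5.png')
cv2.imwrite('pics/c6.png',np.hstack([cv2.resize(s[210:330,230:430],(800,480),interpolation=2)[:, :500],cv2.resize(t[130:250,340:415],(300,480),interpolation=2)]))
E
```

```text
t 12.6 pos [ 0.4367 -0.3337  0.2459] yaw -1.3234 tilt [ 0.0016 -0.0016] F [-1.  -0.2 -0.5] gap 0.553 q [-49.  38. 100.   0.  42.  27.]
linear [-2.   0.8 40.9] twist 0.0036
```

View pics/c6.png

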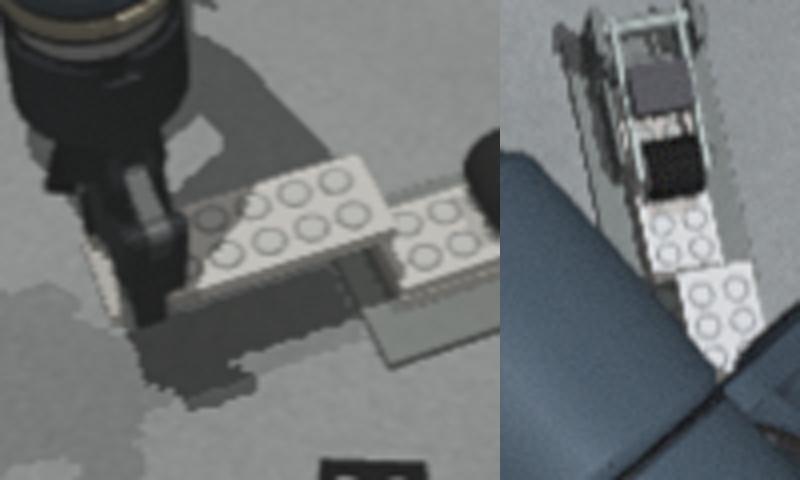

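```bash
python3 - <<'E'
from h import *
np.set_printoptions(precision=4,suppress=True)
def A(pts,z,f):
    W=np.array([px2w(f,*((340+(u-500)/4,130+v/4) if f=='t5' else (230+u/4,210+v/4)),z)[:2] for u,v in pts])
    # order: far-left, far-right, near-left, near-right
    d=W[0]-W[2]+W[1]-W[3]; l=W[0]-W[1]+W[2]-W[3]
    print(f,W.mean(0),'yaw',np.arctan2(d[1],d[0]),np.arctan2(-l[0],l[1]),'pitch',np.linalg.norm(d)/2,np.linalg.norm(l)/2)
    return W.mean(0)
z=.2455-.1725+.01
h=A([(703,294),(738,288),(708,326),(743,319)],z,'t5')
p=A([(662,223),(699,217),(668,255),(705,248)],.028,'t5')
h2=A([(337,180),(354,214),(296,194),(313,226)],z,'s5')
p2=A([(445,210),(462,243),(406,222),(425,257)],.028,'s5')
o=bot.get_obs();c=o['tcp_pos'][:2];tx=np.array(o['orientation'])[:2,0]
for yaw in(.22,.244,.26):
    x=np.array([np.cos(yaw),np.sin(yaw)]);y=np.array([-x[1],x[0]])
    print(yaw,'pile-held (x,y) top',(p-h)@x,(p-h)@y,'side',(p2-h2)@x,(p2-h2)@y,'held-tcp',(h-c)@tx,(h-c)@[-tx[1],tx[0]])
E
```

```text
t5 [ 0.5311 -0.3143] yaw 0.1477655434788766 0.20983494458842436 pitch 0.02088528211259282 0.023263954107607274
t5 [ 0.5889 -0.2973] yaw 0.18140510240738722 0.20124657457820858 pitch 0.02228787045042148 0.025870626648543504
s5 [ 0.5328 -0.3145] yaw 0.20986785407662586 0.2019922483146326 pitch 0.0208998476962246 0.02215164009012988
s5 [ 0.5907 -0.2964] yaw 0.2249574414198995 0.17873001975094938 pitch 0.021102598840084863 0.023638041396300397
0.22 pile-held (x,y) top 0.0600188427081592 0.003907011246374317 side 0.06050281286160265 0.004999591211820846 held-tcp 0.09632229590340194 -0.004309980348643258
0.244 pile-held (x,y) top 0.06009531737956212 0.002465572135580119 side 0.06060536755823062 0.0035462232844526123 held-tcp 0.09632229590340194 -0.004309980348643258
0.26 pile-held (x,y) top 0.06012707281406333 0.0015037724955512478 side 0.06065434738836862 0.0025761248693586592 held-tcp 0.09632229590340194 -0.004309980348643258
```

```bash
python3 - <<'E'
from h import *
c=lambda u,v:(335+(u-400)/4.444,125+v/4.444)
s=lambda u,v:(230+u/4,210+v/4)
def Y(n,f,a,b,z):
    d=px2w(f,*b,z)-px2w(f,*a,z);print(n,round(np.arctan2(d[1],d[0]),3),round(np.linalg.norm(d),3),px2w(f,*a,z).round(4))
Y('base left','t1',c(558,378),c(495,100),.0)
Y('base right','t1',c(708,350),c(650,75),.008)
Y('base right side','side0',(328,301.9),(418,268),0)
Y('held bottom near edge','s5',s(170,305),s(395,237),.073)
Y('held top near edge','s5',s(180,290),s(397,228),.083)
# canny/hough refine on base edges
for f,box in(('t1',(340,125,420,220)),('s1',(300,210,430,310))):
    im=cv2.imread(f'pics/{f}.png');x0,y0,x1,y1=box
    g=cv2.cvtColor(im[y0:y1,x0:x1],cv2.COLOR_BGR2GRAY)
    for l in cv2.createLineSegmentDetector().detect(cv2.GaussianBlur(g,(0,0),.7))[0][:,0]:
        if np.hypot(l[2]-l[0],l[3]-l[1])>18:
            a=(l[0]+x0,l[1]+y0);b=(l[2]+x0,l[3]+y0)
            print(f,np.round(a+b,1),end=' ');Y('','%s'%f,a,b,.008)
E
```

```text
base left 0.224 0.184 [ 0.5336 -0.2589  0.    ]
base right 0.195 0.181 [ 0.5523 -0.3512  0.008 ]
base right side 0.241 0.207 [ 0.5579 -0.3525  0.    ]
held bottom near edge 0.183 0.111 [ 0.4543 -0.3526  0.073 ]
held top near edge 0.166 0.105 [ 0.4595 -0.353   0.083 ]
t1 [383.6 137.  388.  155.7]  -2.922 0.056 [ 0.7434 -0.2946  0.008 ]
t1 [366.8 175.6 360.5 149.4]  0.234 0.078 [ 0.6296 -0.2473  0.008 ]
t1 [389.7 131.7 392.  149.5]  -3.02 0.053 [ 0.7598 -0.3119  0.008 ]
t1 [374.9 200.5 369.7 177.1]  0.217 0.068 [ 0.5595 -0.27    0.008 ]
t1 [367.7 208.2 355.8 151.6]  0.209 0.165 [ 0.5373 -0.25    0.008 ]
t1 [363.5 174.3 367.2 193.1]  -2.948 0.054 [ 0.6332 -0.2379  0.008 ]
t1 [403.2 204.7 370.6 210.3]  1.767 0.092 [ 0.5496 -0.3481  0.008 ]
s1 [320.6 263.7 331.  282.9]  -1.364 0.054 [ 0.5604 -0.2611  0.008 ]
s1 [331.3 281.4 367.  269.6]  0.206 0.08 [ 0.573  -0.3107  0.008 ]
s1 [418.  244.2 414.8 265.5]  -2.018 0.062 [ 0.7779 -0.2458  0.008 ]
s1 [359.1 263.7 392.5 250.4]  0.282 0.083 [ 0.6392 -0.276   0.008 ]
s1 [343.2 256.  322.2 262.9]  -2.923 0.049 [ 0.6114 -0.2489  0.008 ]
s1 [416.9 271.9 327.9 302.4]  -2.935 0.198 [ 0.7496 -0.3187  0.008 ]
s1 [398.8 267.6 369.  278.3]  -2.912 0.069 [ 0.717  -0.3012  0.008 ]
s1 [370.5 266.5 395.4 258.8]  0.188 0.058 [ 0.6605 -0.2878  0.008 ]
s1 [325.1 301.5 307.8 267.6]  1.78 0.092 [ 0.5514 -0.3563  0.008 ]
s1 [326.9 299.4 415.5 269.1]  0.208 0.198 [ 0.5557 -0.3521  0.008 ]
s1 [308.  264.2 326.5 257.2]  0.271 0.043 [ 0.5343 -0.2574  0.008 ]
s1 [310.8 266.8 326.4 297.1]  -1.364 0.083 [ 0.5387 -0.2655  0.008 ]
```

```bash
python3 - <<'E'
from h import *
def Y(f,a,b,z):
    d=px2w(f,*b,z)-px2w(f,*a,z);return round(np.arctan2(d[1],d[0]),3),round(np.linalg.norm(d),3),px2w(f,*a,z).round(4)
for f,box in(('t5',(380,190,410,230)),('s5',(240,240,335,295))):
    im=cv2.imread(f'pics/{f}.png');x0,y0,x1,y1=box
    g=cv2.cvtColor(im[y0:y1,x0:x1],cv2.COLOR_BGR2GRAY)
    for l in cv2.createLineSegmentDetector().detect(cv2.GaussianBlur(g,(0,0),.7))[0][:,0]:
        if np.hypot(l[2]-l[0],l[3]-l[1])>11:
            a=(l[0]+x0,l[1]+y0);b=(l[2]+x0,l[3]+y0)
            print(f,np.round(a+b,1),Y(f,a,b,.083),Y(f,a,b,.073)[0])
E
```

```text
t5 [382.4 198.4 390.  219.6] (np.float64(-2.804), np.float64(0.059), array([ 0.5522, -0.2796,  0.083 ])) -2.804
t5 [396.3 221.5 408.8 207.5] (np.float64(-0.717), np.float64(0.05), array([ 0.4923, -0.3154,  0.083 ])) -0.717
t5 [402.1 193.8 387.  198.5] (np.float64(1.896), np.float64(0.042), array([ 0.5656, -0.3311,  0.083 ])) 1.896
t5 [408.6 214.8 398.1 225.6] (np.float64(2.38), np.float64(0.04), array([ 0.5106, -0.3473,  0.083 ])) 2.38
s5 [263.1 293.1 256.5 272. ] (np.float64(1.722), np.float64(0.051), array([ 0.4361, -0.3726,  0.083 ])) 1.722
s5 [270.3 240.6 271.1 255.6] (np.float64(-1.633), np.float64(0.04), array([ 0.4618, -0.2474,  0.083 ])) -1.633
s5 [317.2 248.  276.7 259.9] (np.float64(-2.952), np.float64(0.083), array([ 0.5497, -0.2844,  0.083 ])) -2.952
s5 [325.7 269.4 330.1 283.3] (np.float64(-1.521), np.float64(0.033), array([ 0.5556, -0.34  ,  0.083 ])) -1.521
s5 [273.6 285.8 328.5 266.6] (np.float64(0.238), np.float64(0.109), array([ 0.4561, -0.36  ,  0.083 ])) 0.238
s5 [276.2 265.7 278.5 281.6] (np.float64(-1.575), np.float64(0.038), array([ 0.4661, -0.3141,  0.083 ])) 
[... 296 characters left out ...]
 array([ 0.4392, -0.2791,  0.083 ])) -1.369
s5 [271.2 265.9 265.5 251.1] (np.float64(1.748), np.float64(0.04), array([ 0.4569, -0.3127,  0.083 ])) 1.748
s5 [319.3 289.1 307.  292.4] (np.float64(-3.0), np.float64(0.023), array([ 0.5357, -0.3824,  0.083 ])) -3.0
s5 [273.9 256.3 284.6 247. ] (np.float64(0.714), np.float64(0.031), array([ 0.4644, -0.2899,  0.083 ])) 0.714
s5 [325.9 260.5 319.6 248.7] (np.float64(1.763), np.float64(0.032), array([ 0.5601, -0.3188,  0.083 ])) 1.763
s5 [333.2 286.2 321.8 285.2] (np.float64(2.85), np.float64(0.021), array([ 0.5614, -0.3806,  0.083 ])) 2.85
s5 [252.6 275.4 256.4 285.8] (np.float64(-1.377), np.float64(0.026), array([ 0.4208, -0.3289,  0.083 ])) -1.377
```

jog_arm([
  [0,-5,20],
  [0,-5,38],
  [0,-5,41],
  [0,-5,41],
  [0,-5,41],
  [0,-5,41],
], twist=[0,0,0,0,0,0], hand=[0.4,0.4,0.4,0.4,0.4,0.4])

```text
time_s: 13.2
tcp_pos: [0.4349, -0.3296, 0.2049]
orientation: [[0.97, 0.243, 0.002], [0.243, -0.97, -0.002], [0.001, 0.002, -1.0]]
ft_force: [-0.6, -0.0, -1.4]
finger_gap: 0.557
```

```bash
python3 - <<'E'
from h import *
snap('side','s6');snap('top','t6')
to([.435,-.335,.2035],-1.363)
s=cv2.imread('pics/s6.png');t=cv2.imread('pics/t6.png')
cv2.imwrite('pics/c7.png',np.hstack([cv2.resize(s[215:315,280:380],(500,500),interpolation=2),cv2.resize(t[140:240,350:410],(300,500),interpolation=2)]))
E
```

```text
t 13.3 pos [ 0.4348 -0.3294  0.2045] yaw -1.325 tilt [ 0.0011 -0.0012] F [ 0.7 -0.6 -0. ] gap 0.559 q [-49.  42. 102.   0.  36.  27.]
linear [-1.1  5.4  1. ] twist 0.038
```

View pics/c7.png

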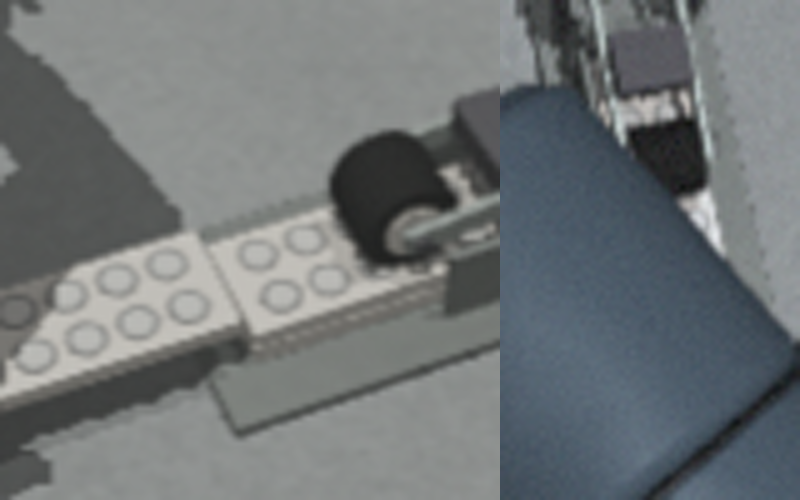

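```bash
python3 - <<'E'
from h import *
s=lambda u,v:(280+u/5,215+v/5)
Z=.0325+.01
g=lambda P,z:np.array([px2w('s6',*s(*q),z)[:2] for q in P])
hu,hl=g([(65,294),(118,280),(169,265)],Z),g([(87,339),(138,322),(188,306)],Z)
pu,pl=g([(258,255),(306,240)],.028),g([(281,296),(330,281)],.028)
yw=lambda A:np.arctan2(*(A[-1]-A[0])[::-1])
print('yaws',yw(hu),yw(hl),yw(pu),yw(pl),np.linalg.norm(hu[2]-hu[0])/2,np.linalg.norm(hu.mean(0)-hl.mean(0)))
h=(hu.mean(0)+hl.mean(0))/2;p=(pu.mean(0)+pl.mean(0))/2
for y in(.2,.21,.22):
    X=np.array([np.cos(y),np.sin(y)]);Y=np.array([-X[1],X[0]]);print(y,(p-h)@X,(p-h)@Y)
E
```

```text
yaws 0.16004510674864011 0.20754891596697028 0.19666881701606778 0.1834160143417086 0.021510185570890038 0.02277619961720592
0.2 0.07172082488108202 0.001906581243159783
0.21 0.07173630436439118 0.0011892896194922592
0.22 0.07174461027704396 0.0004718790678538542
```

jog_arm([
  [0,-1,1],
  [15,0,1],
  [30,0,1],
  [40,0.5,1],
  [50,1,1],
  [60,1.5,1],
  [65,1.5,1],
  [65,1.5,1],
], twist=[0,0,0,0,0,0,0,0], hand=[0.4,0.4,0.4,0.4,0.4,0.4,0.4,0.4])

```text
time_s: 14.1
tcp_pos: [0.4985, -0.3145, 0.2024]
orientation: [[0.97, 0.244, -0.0], [0.244, -0.97, 0.0], [-0.0, -0.0, -1.0]]
ft_force: [-0.7, 0.8, -1.8]
finger_gap: 0.557
```

jog_arm([
  [8,0.3,0],
  [16,0.6,0],
  [24,1,0],
  [32,1.3,0],
  [40,1.6,0],
  [40,1.6,0],
], twist=[0,0,0,0,0,0], hand=[0.4,0.4,0.4,0.4,0.4,0.4])

```text
time_s: 14.7
tcp_pos: [0.5384, -0.3062, 0.2027]
orientation: [[0.97, 0.244, 0.001], [0.244, -0.97, -0.0], [0.001, 0.001, -1.0]]
ft_force: [0.1, 0.4, -2.5]
finger_gap: 0.555
```

```bash
python3 - <<'E'
from h import *
snap('side','s7')
to([.435,-.335,.2035],-1.363)
s=cv2.imread('pics/s7.png')
cv2.imwrite('pics/c8.png',cv2.resize(s[200:310,300:430],(780,660),interpolation=2)[30:600])
E
```

```text
t 14.75 pos [ 0.5379 -0.3064  0.2027] yaw -1.3242 tilt [ 0.0007 -0.0004] F [-0.1  0.8 -2.3] gap 0.554 q [-40.  45.  91.   0.  44.  36.]
linear [-106.8    2.7   -0.9] twist 0.0388
```

View pics/c8.png

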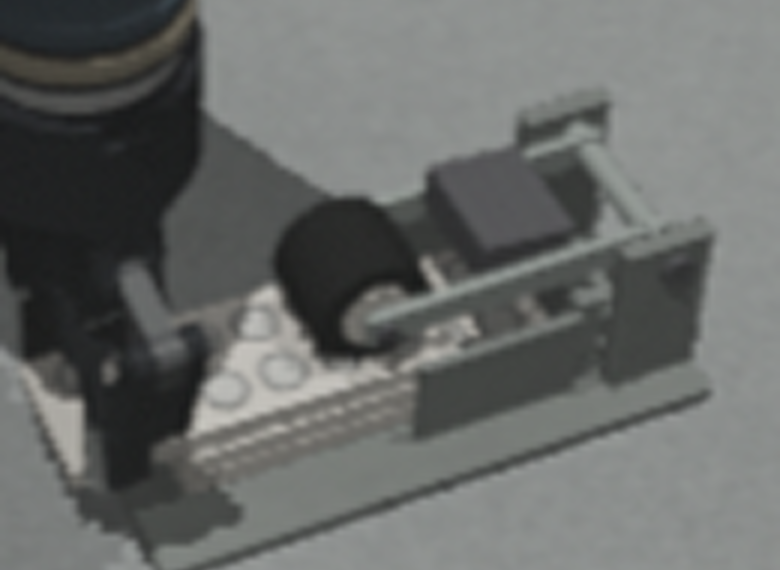

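jog_arm([
  [8,0.3,0],
  [16,0.6,0],
  [24,1,0],
  [32,1.3,0],
  [34,1.3,0],
  [34,1.3,0],
], twist=[0,0,0,0,0,0], hand=[0.4,0.4,0.4,0.4,0.4,0.4])

```text
time_s: 15.35
tcp_pos: [0.571, -0.2994, 0.2027]
orientation: [[0.97, 0.244, 0.0], [0.244, -0.97, -0.0], [0.0, 0.0, -1.0]]
ft_force: [-0.5, 0.4, -2.5]
finger_gap: 0.554
```

jog_arm([
  [1,0,0],
  [2,0,0],
  [3,0,0],
  [4,0,0],
  [4,0,0],
], twist=[0,0,0,0,0], hand=[0.4,0.4,0.4,0.4,0.4])

```text
time_s: 15.85
tcp_pos: [0.5744, -0.2987, 0.2028]
orientation: [[0.97, 0.243, 0.0], [0.243, -0.97, -0.0], [0.0, 0.0, -1.0]]
ft_force: [0.3, 0.5, -2.8]
finger_gap: 0.554
```

jog_arm([
  [1,0,0],
  [2,0,0],
  [3,0,0],
  [3,0,0],
], twist=[0,0,0,0], hand=[0.4,0.4,0.4,0.4])

```text
time_s: 16.25
tcp_pos: [0.5775, -0.298, 0.2028]
orientation: [[0.97, 0.243, 0.0], [0.243, -0.97, -0.0], [0.0, 0.0, -1.0]]
ft_force: [0.2, 0.0, -2.6]
finger_gap: 0.555
```

jog_arm([
  [1,0,0],
  [2,0,0],
  [2,0,0],
], twist=[0,0,0], hand=[0.4,0.4,0.4])

```text
time_s: 16.55
tcp_pos: [0.5788, -0.2978, 0.2026]
orientation: [[0.97, 0.243, -0.001], [0.243, -0.97, -0.0], [-0.001, -0.0, -1.0]]
ft_force: [-3.0, -2.4, -2.6]
finger_gap: 0.557
```

jog_arm([
  [1,0,0],
  [1,0,0],
  [1,0,0],
], twist=[0,0,0], hand=[0.4,0.4,0.4])

```text
time_s: 16.85
tcp_pos: [0.5791, -0.2977, 0.2024]
orientation: [[0.97, 0.243, -0.003], [0.243, -0.97, 0.0], [-0.003, -0.001, -1.0]]
ft_force: [-5.3, -3.7, -2.6]
finger_gap: 0.56
```

At the stop: 6 N, after 148 mm of travel against about 147 expected. Lower it, then release.

jog_arm([
  [-1,0,1],
  [-1,0,2],
  [-1,0,2],
], twist=[0,0,0], hand=[0.4,0.4,0.4])

```text
time_s: 17.15
tcp_pos: [0.5788, -0.2977, 0.2007]
orientation: [[0.97, 0.243, -0.001], [0.243, -0.97, -0.0], [-0.001, -0.0, -1.0]]
ft_force: [-5.4, -2.7, -0.7]
finger_gap: 0.552
```

jog_arm([
  [0,0,0],
  [0,0,0],
  [0,0,0],
  [0,0,0],
], twist=[0,0,0,0], hand=[-0.2,-0.4,-0.6,-0.6])

```text
time_s: 17.55
tcp_pos: [0.5797, -0.2972, 0.2011]
orientation: [[0.97, 0.244, 0.001], [0.244, -0.97, -0.0], [0.001, 0.001, -1.0]]
ft_force: [0.3, 0.7, 0.0]
finger_gap: 0.803
```

jog_arm([
  [0,0,-20],
  [-30,0,-60],
  [-70,0,-100],
  [-110,0,-140],
  [-150,0,-150],
  [-180,0,-150],
  [-180,0,-150],
  [-180,0,-150],
], twist=[0,0,0,0,0,0,0,0], hand=[-0.6,-0.6,-0.6,-0.6,-0.6,-0.6,-0.6,-0.6])

```text
time_s: 18.35
tcp_pos: [0.4044, -0.3415, 0.3512]
orientation: [[0.97, 0.242, 0.001], [0.242, -0.97, -0.001], [0.001, 0.001, -1.0]]
ft_force: [0.4, -0.6, 0.3]
finger_gap: 0.801
```

```bash
python3 - <<'E'
from h import *
snap('side','s8');snap('top','t8')
to([.435,-.335,.2035],-1.363)
s=cv2.imread('pics/s8.png');t=cv2.imread('pics/t8.png')
cv2.imwrite('pics/c9.png',np.hstack([cv2.resize(s[210:310,305:425],(480,400),interpolation=2),cv2.resize(t[125:225,345:425],(320,400),interpolation=2)]))
E
```

```text
t 18.45 pos [ 0.4055 -0.3412  0.3507] yaw -1.3245 tilt [ 0.0009 -0.0003] F [ 0.4  0.  -0.1] gap 0.8 q [-52.  27.  99.   0.  54.  24.]
linear [ 30.    1.1 147.2] twist 0.0385
```

View pics/c9.png

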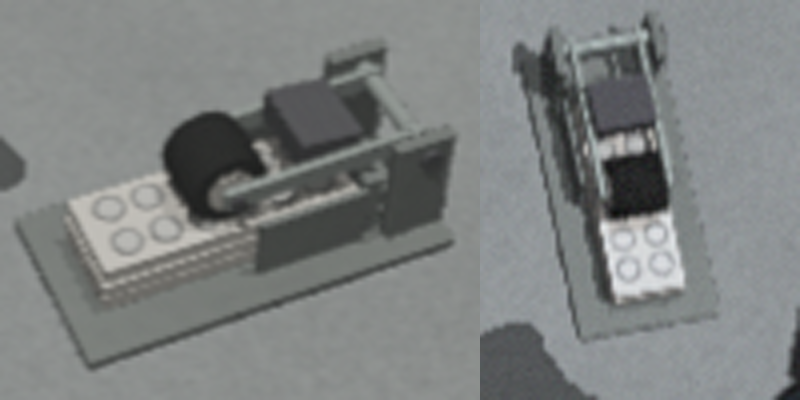

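```bash
python3 - <<'E'
from h import *
S=lambda u,v:(305+u/4,210+v/4)
T=lambda u,v:(345+(u-480)/4,125+v/4)
X=np.array([np.cos(.208),np.sin(.208)]);Y=np.array([-X[1],X[0]]);s0=np.array([.6315,-.288])
for f,F,P,C in(('s8',S,[(108,208),(147,196),(128,242),(167,229)],[(66,203),(105,278)]),('t8',T,[(628,269),(623,239),(661,263),(656,234)],[(609,299),(684,291)])):
    W=np.array([px2w(f,*F(*p),.038)[:2] for p in P]);m=W.mean(0)
    d=W[1]-W[0]+W[3]-W[2];l=W[0]-W[2]+W[1]-W[3]
    c=m+2*.0213*X-s0
    print(f,'centre in slot',c@X,c@Y,'yaw rel',np.arctan2(d[1],d[0])-.208,np.arctan2(-l[0],l[1])-.208)
    Q=np.array([px2w(f,*F(*p),.038)[:2] for p in C]);q=Q.mean(0)-s0;print(' front edge',q@X,q@Y)
# LSD lines on holder + plate
for f,b,z in(('s8',(300,205,430,310),.038),('t8',(345,120,425,220),.038)):
    g=cv2.cvtColor(cv2.imread(f'pics/{f}.png')[b[1]:b[3],b[0]:b[2]],cv2.COLOR_BGR2GRAY)
    for l in cv2.createLineSegmentDetector().detect(cv2.GaussianBlur(g,(0,0),.7))[0][:,0]:
        if np.hypot(l[2]-l[0],l[3]-l[1])>14:
            P=[px2w(f,l[i]+b[0],l[i+1]+b[1],z)[:2] for i in(0,2)];d=P[1]-P[0]
            a=(np.arctan2(d[1],d[0])-.208+np.pi/4)%(np.pi/2)-np.pi/4
            if abs(a)<.15: print(f,'rel yaw %.3f'%a,'len %.3f'%np.linalg.norm(d),'mid in slot',np.round([((P[0]+P[1])/2-s0)@X,((P[0]+P[1])/2-s0)@Y],3))
E
```

```text
s8 centre in slot 0.0024852263963250423 0.00037486143666524155 yaw rel -0.003485636688581706 0.011516333384283733
 front edge -0.06960879370621896 -0.0021080781047412593
t8 centre in slot 0.000496825087117457 0.0019534209813006635 yaw rel -0.04662588836647738 -0.015523128312955548
 front edge -0.0722314511018555 0.005314949776609579
s8 rel yaw -0.128 len 0.032 mid in slot [-0.008 -0.015]
s8 rel yaw 0.030 len 0.039 mid in slot [ 0.047 -0.018]
s8 rel yaw -0.014 len 0.060 mid in slot [ 0.041 -0.027]
s8 rel yaw 0.020 len 0.048 mid in slot [0.07  0.005]
s8 rel yaw -0.021 len 0.067 mid in slot [-0.034 -0.024]
s8 rel yaw 0.018 len 0.079 mid in slot [ 0.04  -0.004]
s8 rel yaw -0.081 len 0.063 mid in slot [-0.071 -0.004]
s8 rel yaw -0.001 len 0.190 mid in slot [-0.002 -0.075]
s8 rel yaw 0.056 len 0.035 mid in slot [0.119 0.066]
s8 rel yaw 0.020 len 0.067 mid in slot [ 0.032 -0.052]
s8 rel yaw -0.008 len 0.044 mid in slot [-0.042  0.027]
s8 rel yaw 0.004 len 0.089 mid in slot [-0.101 -0.027]
s8 rel yaw -0.001 len 0.190 mid in slot [-0.001 -0.068]
s8 rel yaw 0.010 len 0.056 mid in slot [-0.043 
[... 194 characters left out ...]
n 0.045 mid in slot [-0.017  0.001]
t8 rel yaw 0.031 len 0.040 mid in slot [-0.03   0.028]
t8 rel yaw -0.013 len 0.041 mid in slot [ 0.015 -0.023]
t8 rel yaw -0.012 len 0.041 mid in slot [-0.069  0.001]
t8 rel yaw -0.043 len 0.042 mid in slot [ 0.106 -0.005]
t8 rel yaw -0.016 len 0.046 mid in slot [-0.043 -0.022]
t8 rel yaw -0.029 len 0.060 mid in slot [-0.035  0.039]
t8 rel yaw 0.020 len 0.072 mid in slot [0.04  0.046]
t8 rel yaw 0.059 len 0.050 mid in slot [ 0.075 -0.025]
t8 rel yaw -0.000 len 0.163 mid in slot [-0.007  0.061]
t8 rel yaw 0.001 len 0.092 mid in slot [-0.04   0.053]
t8 rel yaw -0.014 len 0.090 mid in slot [-0.096  0.01 ]
t8 rel yaw 0.012 len 0.055 mid in slot [ 0.047 -0.041]
```

```bash
python3 - <<'E'
from h import *
X=np.array([np.cos(.208),np.sin(.208)]);Y=np.array([-X[1],X[0]]);s0=np.array([.6315,-.288])
d=[('s1',416.9,271.9,327.9,302.4,'side lower right edge'),('s1',326.9,299.4,415.5,269.1,'side upper right edge'),('t1',367.7,208.2,355.8,151.6,'top left a'),('t1',366.8,175.6,360.5,149.4,'t'),('t1',374.9,200.5,369.7,177.1,'pile left?'),('s1',331.3,281.4,367,269.6,'pile right top')]
for f,a,b,c,e,n in d:
    for z in(0,.008,.028):
        P=(px2w(f,a,b,z)+px2w(f,c,e,z))[:2]/2-s0;print(n,z,round(1000*P@X,1),'y',round(1000*P@Y,1))
# predicted base outline vs picture corners for the slot guess
for y in(.05,-.05):
    P=s0-.09*X+y*Y;print(w2px('t8',[[*P,0],[*P,.008]]),w2px('s8',[[*P,0],[*P,.008]]))
print('read t8 corners',(345+(582-480)/4,125+341/4),(345+(718-480)/4,125+315/4),'s8',(305+15/4,210+218/4),(305+90/4,210+367/4))
E
```

```text
side lower right edge 0 13.8 y -49.0
side lower right edge 0.008 10.4 y -54.4
side lower right edge 0.028 2.0 y -67.9
side upper right edge 0 14.9 y -41.6
side upper right edge 0.008 11.5 y -47.1
side upper right edge 0.028 3.0 y -60.7
top left a 0 -0.3 y 55.5
top left a 0.008 -1.9 y 56.7
top left a 0.028 -5.8 y 59.6
t 0 47.5 y 40.1
t 0.008 45.6 y 41.3
t 0.028 40.8 y 44.5
pile left? 0 -31.5 y 31.6
pile left? 0.008 -32.9 y 32.9
pile left? 0.028 -36.4 y 36.2
pile right top 0 -18.9 y -4.3
pile right top 0.008 -22.0 y -10.2
pile right top 0.028 -29.6 y -24.8
[[370.11112979 210.22785097]
 [370.460837   209.78906999]] [[307.57846474 266.85043524]
 [307.48739773 264.33086671]]
[[405.27727477 203.76613955]
 [405.84433842 203.28840647]] [[326.23397346 303.49400807]
 [326.24043862 300.98033921]]
read t8 corners (370.5, 210.25) (404.5, 203.75) s8 (308.75, 264.5) (327.5, 301.75)
```

```bash
python3 -c "
from rig import bot
print(bot.hand_in())"
```

```text
the job is handed in; nothing more can be done
None
```

The spot plate is in the holder under the roller, on top of the two plates, and I handed the job in. The robot gave no verdict. My own last checks all fall within the limits.

I gripped the handle and pulled the drawer out about 158 mm. Then I took the plate by its right end and lifted it clear (underside about 140 mm above the table). I slid it in level along the pile until it met the stop at about 6 N, after 148 mm of travel (147 mm expected). Then I lowered it, let go and backed off. The last move ended at 18.4 s.

**Last checks**, from both cameras:

| Check | Measured | Limit |
|---|---|---|
| Plate along the slot | +0.5 mm (top) and +2.5 mm (side) of home | -10 to +4 mm |
| Plate off the centre line | 0.4 to 2 mm | 6 mm |
| Plate squareness | within about 0.05 rad | 0.1 rad |

- **In the picture:** the plate lies flat with its wells up, the roller is on it, and the two lower plates are still in line beneath it.
- **Robot:** the gripper is clear and the wrist force reads about zero.

**Disagreements and gaps:**
- The two cameras differed by about 2 mm.
- The base edges suggest the true centre line may be 1 to 3 mm from my estimate, still within the limit.
- In the gripper the plate looked turned by about 0.04 rad against the tool.
- I didn't look at the bottles and jar again at the end. My path kept clear of them, and I saw no unexpected force.

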